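# Find the hidden index notch of a covered rail with the drop key

### The job

Take the orange-handled drop key out of its black parking block, put its foot down through the red-framed window of the blue index rail and drag it along the slot until you feel it drop into the notch that is hidden under the cover. Stop there and leave the key standing upright, fully down in the notch, and let go of it. Leave the pot, the mould insert and the compound bar where they are.

Things in the scene. Friction and masses are not known exactly. Their poses are not given: they have to be found in the camera images.
- key_grip (a point): Centre of the loose drop key's orange handle (16 mm x, 40 mm y, 46 mm tall). The key stands upright, 0.13 to 0.25 kg, z up, and is the same after a half turn about z. Under the handle: a steel collar 20 x 44 x 4 mm, then a flat blade 6 mm (x) by 20 mm (y) down to the foot, whose underside is 93 mm below this point. Grasp the handle from above, across its thickness (x).
- key_foot (a point): Centre of the underside of the drop key's foot, 93 mm straight below key_grip; same axes. The foot is a steel cross bar, 70 mm (x) by 12 mm (y) by 8 mm tall.
- park_block: Fixed black plastic block, 98 mm (x) by 48 mm (y) by 18 mm tall, origin at the centre of its underside. The key's foot stands loosely in a pocket 76 x 24 mm, 10 mm deep, in its top; lift the key straight up to take it out.
- index_rail: Fixed blue rail with an aluminium cover 6 mm thick; 96 mm (x), 43 mm tall, from y = -160 to +150 mm, plus a 20 mm lug at each end. Origin: on the work surface under the slot. The slot, 12 mm wide, runs along y from the window (edge at y = +95 mm, mouth flared to 28 mm) to y = -105 mm between guide ribs 55 mm high. The key's foot is wider than the slot: it goes in and out at the window only, its x along the rail's x.
- rail_ledge (a point): Middle of the slot at ledge height: x = 0, y = 0, 26 mm above the work surface; axes as index_rail. Two flat ledges under the cover, 22 to 39 mm either side of the middle line, carry the foot's ends as it slides along y, with 3 mm free above it. One notch, 18 mm long in y, 14 mm deep, cuts both. It cannot be seen and differs each time: its centre is anywhere from y = +40 to -50 mm.
- rail_window (a point): Centre of the entry window, level with the cover's top (43 mm above the work surface), at y = +111 mm of index_rail; axes as index_rail. The window is 76 mm (x) by 32 mm (y), with a thin red frame on three sides; the slot leaves it towards -y. The ledges are whole under the window.
- paste_pot: Bystander: loose round pot with a yellow-brown lid, 57 mm across and 36 mm tall; origin at the centre of its underside.
- mould_insert: Bystander: loose steel mould insert, 40 x 56 x 26 mm; origin at the centre of its underside.
- compound_bar: Bystander: loose green and cream bar of compound, 39 x 89 x 32 mm; origin at the centre of its underside.

How it is judged:
On the way, in this order (a step that is already met when the one before it is completed fails the run):
1. the key's foot has gone down through the window (x of key_foot in the frame of index_rail between -0.012 and 0.012 m and z of key_foot in the frame of index_rail below 0.034 m and y of key_foot in the frame of index_rail between 0.09 and 0.13 m).
2. the foot has been slid along under the cover (x of key_foot in the frame of index_rail between -0.012 and 0.012 m and z of key_foot in the frame of index_rail between 0.02 and 0.031 m and y of key_foot in the frame of index_rail below 0.075 m).
At the end, for the whole second after the job is handed in: The key's foot is fully down in the hidden notch (its underside less than 15.5 mm above the work surface; on the ledges it would be at 26 mm, in the notch at 12 mm), within 12 mm of the slot's middle line, upright within 0.12 rad and at rest (x of key_foot in the frame of index_rail between -0.012 and 0.012 m and z of key_foot in the frame of index_rail below 0.0155 m and y of key_foot in the frame of index_rail between -0.07 and 0.06 m and angle between key_foot's own z axis and vertical below 0.12 rad and linear speed of drop_key below 0.02 m/s); the robot touches nothing.
It fails at once if the paste pot is moved more than 15 mm (distance of paste_pot from where it was at the start of the episode above 0.015 m).
It fails at once if the mould insert is moved more than 15 mm (distance of mould_insert from where it was at the start of the episode above 0.015 m).
It fails at once if the compound bar is moved more than 15 mm (distance of compound_bar from where it was at the start of the episode above 0.015 m).
It also fails if it takes over 67 s, if anything falls off the work surface, if the arm or the gripper's body presses on something with over 40 N, if the wrist force passes 120 N, or if a joint passes its speed limit or range.

### The arm

A 7-joint arm with a two-finger parallel gripper is mounted at the origin on a cart in front of the work surface, level with it; the furniture and walls round the work are solid. World frame = base frame: x ahead of the robot, y to its left, z up, the work surface at z = 0. Lengths are in m, angles in rad, forces in N, time in s.
With the tool pointing down it reaches from about 0.35 to 0.9 m from the base axis. Payload 19.9 kg.
Tool frame: the origin (TCP) lies between the finger pads; the fingertips stand 19 mm ahead of it and the grasp point (between the pads) is the TCP; z points along the fingers, y is the direction in which the jaws open and shut (so a half turn about z gives the same grasp; the last joint's range is limited). The gripper opens to 94 mm and grips with 3 to 60 N. Pads are 16 mm wide; open, the fingers measure 119 mm over their backs; the gripper's body (75 mm by 177 mm) begins 78 mm behind the grasp point.
Start: joints at [1.23, 0.417, -0.01, 1.614, 0.005, 1.111, -0.053], TCP at [0.184, -0.597, 0.224] pointing down, gripper open.
Joint ranges: [-2.81, 2.81], [-0.39, 2.02], [-1.27, 1.25], [0.06, 2.57], [-1.19, 4.33], [0.19, 2], [-2.82, 2.82]. Speed limits (rad/s): [1.89, 1.89, 2.39, 2.39, 3.01, 3.01, 3.01].

### API

Orientations are given as a 3x3 rotation matrix whose columns are the frame's x, y, z axes.
In Python, from rig import robot gives the robot as it stands. Calls block until the motion is done:
- robot.move_ptp(position, orientation): joint-space move of the TCP to a pose.
- robot.move_linear(position, velocity=0.15, frame=None, threshold=None): straight line of the TCP; frame=None keeps the orientation; velocity is the mean speed in m/s. With threshold (N) it stops when the force on the tool has changed by that much, and returns True; else False.
- robot.goto_joints(angles): joint-space move.
- robot.gripper_to(opening): finger opening in m; the grip force is fixed at half the most; returns when the fingers have stopped.
- robot.pause(seconds).
- robot.ik(position, orientation): joint angles nearest the present ones, or None.
- robot.get_state(): the state.
- robot.grab_frame(name): name is "scene" or "top" or "wrist"; returns the picture (384x512x3 uint8, red, green, blue); there is no depth.
- robot.camera_info(name): a dict with "fx", "fy", "cx", "cy" (pixels), "dist" ([k1, k2, p1, p2, k3] as OpenCV has them; the pictures are not rectified), "rvec" (rotation vector, rad) and "tvec" (3), from world to camera coordinates, as OpenCV has them. Camera axes: x right, y down, z forward; pixel columns grow to the right and rows downward; lengths in m; the calibration is good to about 2 mm. A picture is of the moment at which its call begins: read the wrist's pose just before it. camera_info takes no time and is no camera call; for the wrist camera it gives the pose at the moment of the call.
A pose or a line that the arm cannot do raises robot.PlanningError and nothing moves.
- robot.sign_off(): hands the job in, once; it reports no verdict.
The state is a dict: "time": time; "qpos": joint angles; "joint_vel": joint speeds; "effort": joint torques, N m; "ee_pos": TCP position; "tool_rot": TCP orientation; "force": force on the tool from outside, world axes, zero at the start; "moment": the same for the moment, N m; "opening": finger opening in m.
Only numpy, scipy, OpenCV 4.12 (cv2) and the standard library are available. Lean on these libraries where they do the work, as an engineer would, in place of code of your own. Each camera call takes 0.05 s, during which the arm holds its last target.

## Working session

There is one attempt and no reset: what is moved stays moved. The work goes in short steps, each a Python script; the robot and the scene stay as the last script left them, time stands still between calls to the robot, and variables do not carry over. Pictures are saved under pics/ and viewed, and the job is handed in when it is done.

```bash
mkdir -p pics; ls; python3 - <<'E'
from rig import robot
import cv2
s=robot.get_state(); print(s['time'],s['ee_pos'],s['force'],s['opening'])
print(s['tool_rot'])
for n in('scene','top'):
    cv2.imwrite(f'pics/{n}0.png',robot.grab_frame(n)[:,:,::-1]); print(robot.camera_info(n))
E
```

```text
pics
0.0 [ 0.18387299 -0.5969612   0.22381087] [-0.27680314  0.09369155 -1.01364955] 0.09397265239360285
[[ 9.55692843e-01  2.94365383e-01 -4.60087949e-04]
 [ 2.94365727e-01 -9.55692140e-01  1.16294200e-03]
 [-9.73725697e-05 -1.24684947e-03 -9.99999218e-01]]
{'fx': 423.5125561080604, 'fy': 423.5125561080604, 'cx': 255.36730640637236, 'cy': 189.48784580226686, 'dist': array([0.01127485, 0.        , 0.        , 0.        , 0.        ]), 'rvec': array([ 1.36338923, -2.24948592,  0.84249369]), 'tvec': array([0.33679742, 0.39900111, 0.88824584])}
{'fx': 403.31615771293116, 'fy': 403.31615771293116, 'cx': 255.15855327586016, 'cy': 188.8901929038035, 'dist': array([-0.03151853,  0.        ,  0.        ,  0.        ,  0.        ]), 'rvec': array([ 2.17577832, -2.16205207,  0.11701036]), 'tvec': array([0.10701801, 0.55395742, 1.02098495])}
```

View pics/scene0.png

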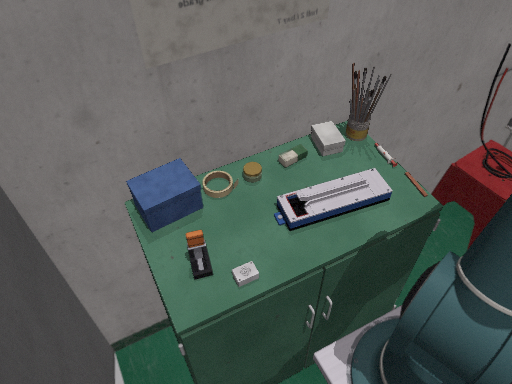

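View pics/top0.png

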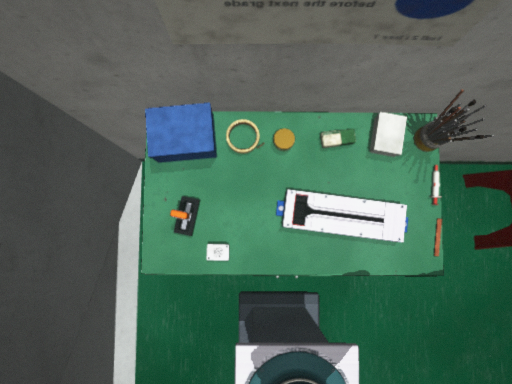

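The top view shows the key at about (183,214), the rail from (280,208) to (407,223) with its window on the left (about 300,209), and the insert at (217,252). Next I'll zoom in on these.

```bash
cat > h.py <<'E'
import numpy as np, cv2
from rig import robot
def cam(n):
    c=robot.camera_info(n);K=np.array([[c['fx'],0,c['cx']],[0,c['fy'],c['cy']],[0,0,1]])
    return K,np.array(c['dist']),cv2.Rodrigues(np.array(c['rvec']))[0],np.array(c['tvec'])
def ray(c,px,z):
    K,d,R,t=c
    u=cv2.undistortPoints(np.array(px,float).reshape(-1,1,2),K,d).reshape(-1,2)
    D=np.c_[u,np.ones(len(u))]@R; C=-R.T@t
    return C+D*((z-C[2])/D[:,2])[:,None]
def proj(c,P):
    K,d,R,t=c
    return cv2.projectPoints(np.array(P,float).reshape(-1,3),cv2.Rodrigues(R)[0],t,K,d)[0].reshape(-1,2)
E
python3 - <<'E'
import cv2,numpy as np
t=cv2.imread('pics/top0.png');s=cv2.imread('pics/scene0.png')
cv2.imwrite('pics/tz_rail.png',cv2.resize(t[180:250,270:415],None,fx=5.4,fy=5.4,interpolation=cv2.INTER_CUBIC))
cv2.imwrite('pics/tz_key.png',np.hstack([cv2.resize(t[190:240,160:210],(400,400),interpolation=cv2.INTER_CUBIC),cv2.resize(s[225:285,170:230],(400,400),interpolation=cv2.INTER_CUBIC)]))
E
```

```text
(no output)
```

View pics/tz_rail.png

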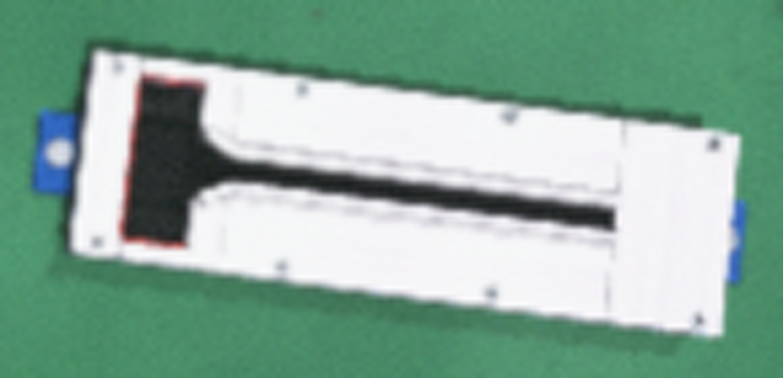

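View pics/tz_key.png

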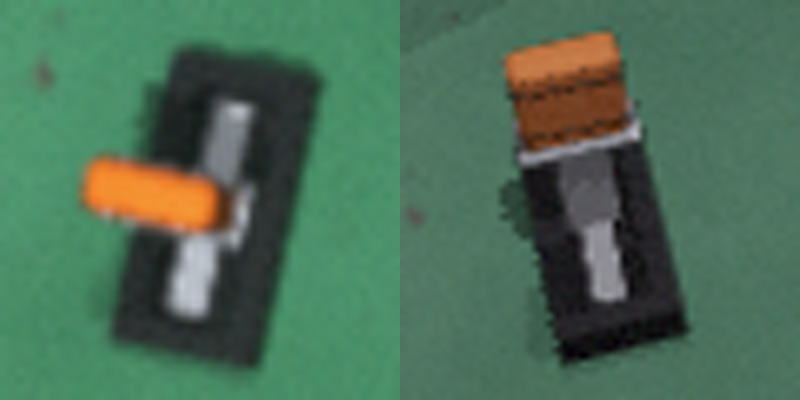

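The cover, window, slot, block and foot are all clear. Next I'll turn them into rough poses and use the wrist camera to refine them.

```bash
python3 - <<'E'
from h import *
t=cv2.imread('pics/top0.png');c=cam('top')
hsv=cv2.cvtColor(t,cv2.COLOR_BGR2HSV)
def big(m,z,x0,x1,y0,y1):
    k=np.zeros_like(m);k[y0:y1,x0:x1]=m[y0:y1,x0:x1]
    cs,_=cv2.findContours(k,cv2.RETR_EXTERNAL,cv2.CHAIN_APPROX_NONE)
    b=max(cs,key=cv2.contourArea).reshape(-1,2)
    P=ray(c,b,z)[:,:2]*1000
    r=cv2.minAreaRect(P.astype(np.float32)); print(r); print(cv2.boxPoints(r).round(1).tolist()); return r
print('cover');big(cv2.inRange(hsv,(0,0,170),(180,45,255)),.043,270,415,180,250)
print('block');big(cv2.inRange(t,(0,0,0),(75,75,75)),.018,165,210,190,240)
print('foot');big(cv2.inRange(hsv,(0,0,100),(180,60,255)),.016,176,205,195,236)
print('handle');big(cv2.inRange(hsv,(3,150,120),(22,255,255)),.124,165,200,200,230)
for n,p,z in(('insert',(217,252),.026),('pot',(284,139),.036),('bar',(338,138),.032),('box',(185,110),.1)): print(n,ray(c,[p],z))
print('winL',ray(c,[(270+140/5.4,180+78/5.4),(270+125/5.4,180+242/5.4),(270+614/5.4,180+218/5.4)],.043))
E
```

```text
cover
((484.90155029296875, -119.41502380371094), (311.4847106933594, 97.47721862792969), 82.86483764648438)
[[417.20001220703125, -267.8999938964844], [513.9000244140625, -280.0], [552.5999755859375, 29.100000381469727], [455.8999938964844, 41.20000076293945]]
block
((484.28656005859375, 290.6185302734375), (51.115928649902344, 98.00364685058594), 79.04090118408203)
[[431.29998779296875, 274.79998779296875], [527.5, 256.20001220703125], [537.2999877929688, 306.3999938964844], [441.0, 325.0]]
foot
((470.8511962890625, 293.1978759765625), (17.668222427368164, 45.255409240722656), 64.47013854980469)
[[446.6000061035156, 295.0], [487.5, 275.5], [495.1000061035156, 291.3999938964844], [454.20001220703125, 310.8999938964844]]
handle
((483.2371520996094, 291.031005859375), (38.46028137207031, 15.159906387329102), 79.1471939086914)
[[472.20001220703125, 273.6000061035156], [487.1000061035156, 270.70001220703125], [494.29998779296875, 308.5], [479.3999938964844, 311.29998779296875]]
insert [[0.38985692 0.20757236 0.026     ]]
pot [[0.68453455 0.03573447 0.036     ]]
bar [[ 0.68929729 -0.10708826  0.032     ]]
box [[0.741444   0.28596923 0.1       ]]
winL [[ 0.53813398  0.005867    0.043     ]
 [ 0.46043833  0.01326484  0.043     ]
 [ 0.47294195 -0.21879683  0.043     ]]
```

```bash
cat >> h.py <<'E'
def rot(yaw_x):   # tool down, jaw (y) axis along the object's x at this yaw
    y=np.array([np.cos(yaw_x),np.sin(yaw_x),0]);z=np.array([0,0,-1.]);return np.c_[np.cross(y,z),y,z]
def snap(n,f):
    c=cam(n);im=robot.grab_frame(n)[:,:,::-1].copy();cv2.imwrite(f'pics/{f}.png',im);np.savez(f'pics/{f}.npz',K=c[0],d=c[1],R=c[2],t=c[3]);return c,im
E
python3 - <<'E'
from h import *
for P,y in(([.483,.291,.3],-10.9),([.4993,-.0044,.3],-7.14)):
    for k in(0,180):
        q=robot.ik(np.array(P),rot(np.radians(y+k))); print(P,k,None if q is None else np.round(q,2))
c=cam('wrist');C=-c[2].T@c[3];s=robot.get_state();print('cam in tool',s['tool_rot'].T@(C-s['ee_pos']), 'axis',s['tool_rot'].T@c[2][2],c[0][0,0])
E
```

```text
[0.483, 0.291, 0.3] 0 [ 0.3   0.5  -1.23  1.65  0.48  1.34 -1.19]
[0.483, 0.291, 0.3] 180 [ 0.23  0.43 -1.08  1.65  0.39  1.3   2.02]
[0.4993, -0.0044, 0.3] 0 [ 0.6   0.17 -0.72  1.8   0.12  1.21 -0.29]
[0.4993, -0.0044, 0.3] 180 [ 0.88  0.26 -1.08  1.8   0.24  1.23  2.75]
cam in tool [ 6.91339177e-02 -2.81345574e-05 -1.60799109e-01] axis [-2.38039864e-01 -1.18519487e-04  9.71255378e-01] 300.42768299395044
```

```bash
python3 - <<'E'
from h import *
robot.move_linear([.148,-.48,.32],velocity=.2)
q=np.array(robot.get_state()['qpos']);print(q.round(2))
q[0]=.0; robot.goto_joints(q)
s=robot.get_state();print(s['time'],s['ee_pos'],s['tool_rot'].round(2).tolist())
for P,y in(([.483,.291,.3],-10.9),([.4993,-.0044,.3],-7.14)):
    for k in(0,180):
        q=robot.ik(np.array(P),rot(np.radians(y+k))); print(P,k,None if q is None else np.round(q,2))
E
```

```text
[ 1.23  0.12 -0.02  1.79  0.    1.24 -0.06]
3.1083 [ 0.50204806 -0.02319032  0.31925817] [[0.05, 1.0, -0.0], [1.0, -0.05, -0.0], [-0.0, -0.0, -1.0]]
[0.483, 0.291, 0.3] 0 [-0.38  0.26 -0.26  1.67  0.07  1.23 -0.85]
[0.483, 0.291, 0.3] 180 [-0.21  0.28 -0.47  1.66  0.13  1.23  2.24]
[0.4993, -0.0044, 0.3] 0 [-0.03  0.12 -0.03  1.82  0.    1.2  -0.18]
[0.4993, -0.0044, 0.3] 180 [ 0.88  0.26 -1.08  1.8   0.24  1.23  2.75]
```

```bash
python3 - <<'E'
from h import *
robot.move_ptp(np.array([.4993,-.0044,.26]),rot(np.radians(-7.14))); robot.pause(.2)
snap('wrist','w_win')
robot.move_ptp(np.array([.483,.291,.30]),rot(np.radians(-10.9))); robot.pause(.2)
snap('wrist','w_key');print(robot.get_state()['time'],robot.get_state()['force'])
E
```

```text
5.1083 [ 0.24958317 -0.2835956   0.30072368]
```

View pics/w_win.png

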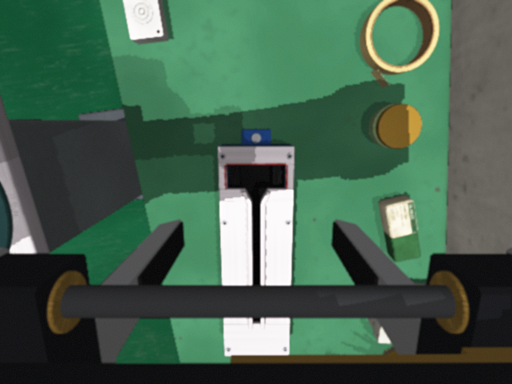

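View pics/w_key.png

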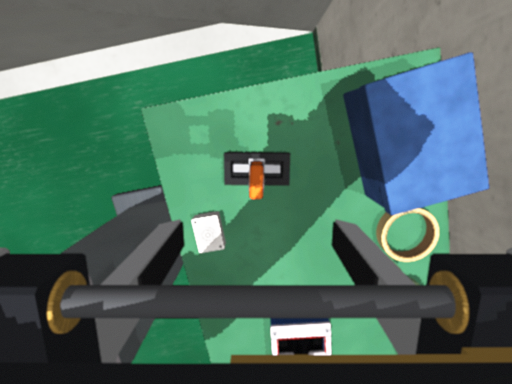

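The wrist pictures show the window at (256,176) with its slot running straight down, and the orange handle at (257,180) over its block at (257,168). I'll refine both positions from them.

```bash
python3 - <<'E'
from h import *
def ld(f):
    z=np.load(f'pics/{f}.npz');return (z['K'],z['d'],z['R'],z['t']),cv2.imread(f'pics/{f}.png')
def rect(m,c,z,x0,x1,y0,y1,n):
    k=np.zeros_like(m);k[y0:y1,x0:x1]=m[y0:y1,x0:x1]
    b=max(cv2.findContours(k,cv2.RETR_EXTERNAL,cv2.CHAIN_APPROX_NONE)[0],key=cv2.contourArea).reshape(-1,2)
    r=cv2.minAreaRect((ray(c,b,z)[:,:2]*1000).astype(np.float32));print(n,np.round(r[0],1),np.round(r[1],1),round(r[2],2),'px',b.min(0),b.max(0))
c,im=ld('w_win');hsv=cv2.cvtColor(im,cv2.COLOR_BGR2HSV)
rect(cv2.inRange(im,(0,0,0),(60,60,60)),c,.043,215,297,155,187,'window dark (upper)')
red=cv2.inRange(hsv,(0,110,60),(8,255,255))|cv2.inRange(hsv,(170,110,60),(180,255,255))
rect(red,c,.043,215,297,155,195,'red')
# cover edges & slot centres per row
for v in list(range(200,280,12)):
    row=im[v].astype(int).max(1); w=np.where(row[200:310]>140)[0]+200
    d=np.where(im[v,240:272].max(1)<90)[0]+240
    sat=hsv[v,:,1]; wh=np.where((hsv[v,205:310,1]<40)&(hsv[v,205:310,2]>120))[0]+205
    print(v,wh.min(),wh.max(),d.min(),d.max(),(ray(c,[[wh.min()-.5,v],[wh.max()+.5,v],],.043)[:,:2]*1000).round(1).tolist(),(ray(c,[[(d.min()+d.max())/2,v]],.055)[0]*1000).round(1))
c,im=ld('w_key');hsv=cv2.cvtColor(im,cv2.COLOR_BGR2HSV)
rect(cv2.inRange(hsv,(3,150,150),(22,255,255)),c,.124,230,290,150,205,'handle')
rect(cv2.inRange(im,(0,0,0),(60,60,60)),c,.018,218,296,145,192,'block')
cv2.imwrite('pics/kz.png',cv2.resize(im[145:205,215:300],None,fx=8,fy=8,interpolation=cv2.INTER_CUBIC))
c,im=ld('w_win')
cv2.imwrite('pics/wz.png',cv2.resize(im[140:210,210:300],None,fx=8,fy=8,interpolation=cv2.INTER_CUBIC))
E
```

```text
window dark (upper) [498.9  -2.7] [27.2 75.4] 82.84 px [226 165] [285 186]
red [500.5  11.4] [ 1.3 72.3] 82.84 px [227 164] [284 165]
200 219 293 251 260 [[446.7, -28.7], [543.8, -40.9]] [495.  -31.6  55. ]
212 219 293 252 259 [[444.1, -44.8], [542.2, -57.2]] [493.  -47.3  55. ]
224 220 292 253 259 [[442.9, -61.5], [539.3, -73.6]] [491.6 -63.4  55. ]
236 220 292 253 259 [[440.3, -78.3], [537.7, -90.6]] [489.6 -79.8  55. ]
248 220 292 253 259 [[437.6, -95.5], [536.0, -107.9]] [487.5 -96.4  55. ]
260 221 291 253 259 [[436.2, -113.1], [532.9, -125.4]] [ 485.3 -113.5   55. ]
272 221 291 253 259 [[433.4, -131.0], [531.2, -143.4]] [ 483.1 -130.9   55. ]
handle [481.8 291.6] [38.4 15. ] 79.02 px [249 166] [262 199]
block [483.5 292. ] [47.8 94.7] 79.02 px [225 152] [289 184]
```

View pics/kz.png

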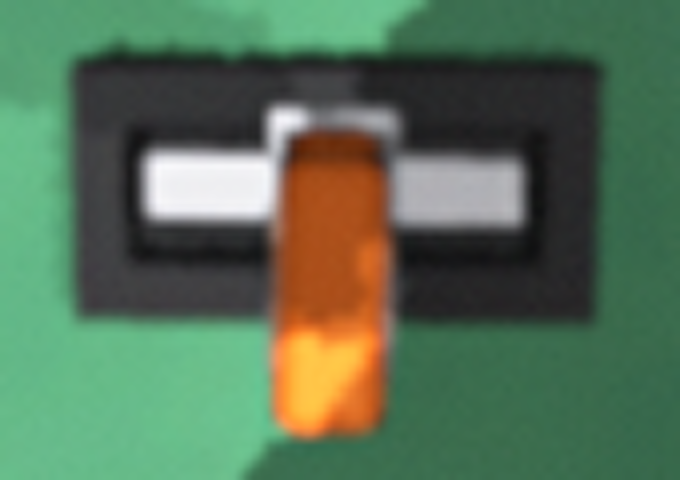

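View pics/wz.png

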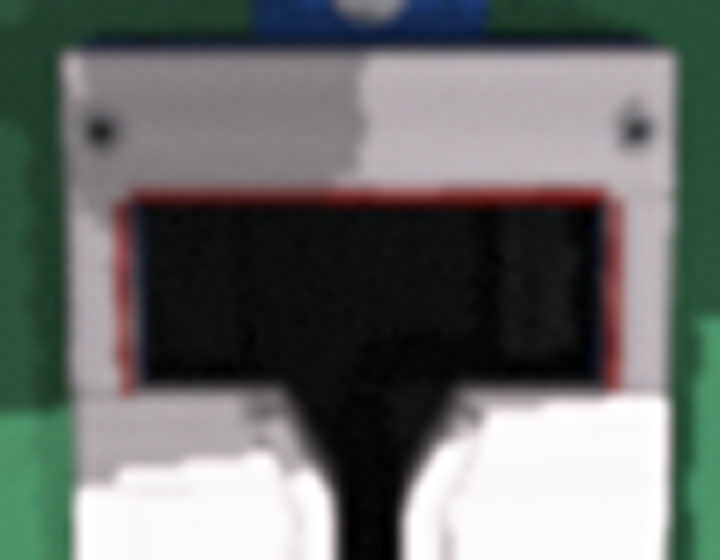

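```bash
python3 - <<'E'
from h import *
z=np.load('pics/w_win.npz');c=(z['K'],z['d'],z['R'],z['t'])
p=ray(c,[(256,164.5),(256,188.4),(210+134/8,180),(210+604/8,180)],.043);print((p*1000).round(1).tolist())
R=rot(np.radians(-10.95))
robot.move_linear([.4825,.2913,.16],velocity=.2,frame=R)
robot.move_linear([.4825,.2913,.101],velocity=.08)
s=robot.get_state();print(s['time'],s['ee_pos'],s['force'])
robot.gripper_to(0.0)
s=robot.get_state();print(s['time'],s['opening'],s['force'])
robot.move_linear([.4825,.2913,.19],velocity=.1);robot.pause(.2)
s=robot.get_state();print(s['time'],s['ee_pos'],s['opening'],s['force'])
snap('wrist','w_held');snap('top','t_held');snap('scene','s_held')
im=cv2.imread('pics/s_held.png')
cv2.imwrite('pics/held.png',np.hstack([cv2.imread('pics/w_held.png')[60:360,130:430],cv2.resize(im[180:280,140:240],(300,300),interpolation=cv2.INTER_CUBIC)]))
E
```

```text
[[501.1, 11.4, 43.0], [497.2, -19.4, 43.0], [461.3, -3.8, 43.0], [536.2, -13.2, 43.0]]
6.8417 [0.48271763 0.29148789 0.10133387] [-0.7178594  -0.27640739  0.12931338]
8.0167 0.015741881896727063 [ 0.18002484  0.71626556 -1.83227456]
9.2583 [0.48231582 0.29116723 0.18948401] 0.015781962793582613 [ 1.03988125  0.31737154 -2.52319196]
```

View pics/held.png

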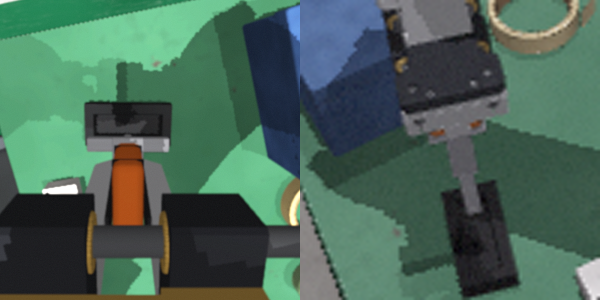

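```bash
python3 - <<'E'
from h import *
z=np.load('pics/w_held.npz');c=(z['K'],z['d'],z['R'],z['t'])
s=robot.get_state();T=s['tool_rot'];p=s['ee_pos']
L=np.array([[x,y,zz] for zz in(.085,.093) for x in(.006,-.006) for y in(.035,-.035)])
print(proj(c,p+L@T.T).round(1).tolist(), s['moment'])
im=cv2.imread('pics/w_held.png')
cv2.imwrite('pics/fz.png',cv2.resize(im[150:230,200:315],None,fx=6.5,fy=6.5,interpolation=cv2.INTER_CUBIC))
E
```

```text
[[298.8, 198.5], [215.8, 198.5], [298.3, 212.1], [216.3, 212.1], [297.6, 196.2], [217.0, 196.2], [297.1, 209.5], [217.5, 209.4]] [ 0.00689997 -0.03746186  0.02363854]
```

View pics/fz.png

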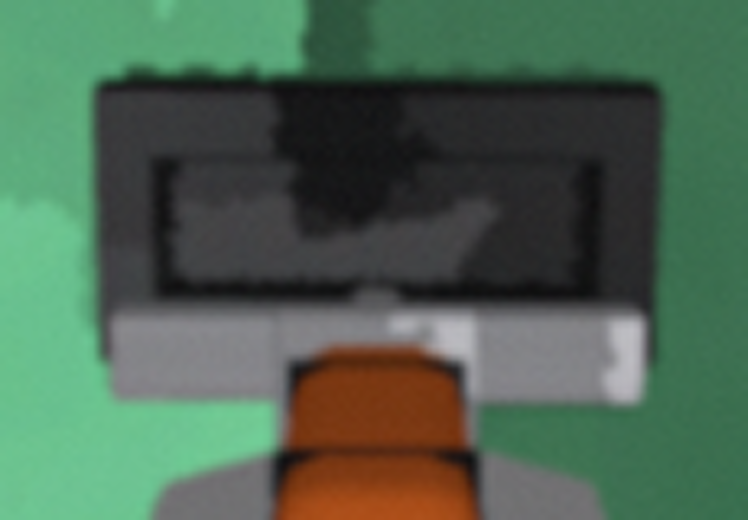

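```bash
cat >> h.py <<'E'
YAW=np.radians(-7.14); RR=rot(YAW); XA=np.array([np.cos(YAW),np.sin(YAW),0]); YA=np.array([-np.sin(YAW),np.cos(YAW),0])
WIN=np.array([.4992,-.0041,0]); O=WIN-.111*YA
def rp(x,y,z): return O+x*XA+y*YA+np.array([0,0,z])
def loc():
    s=robot.get_state();d=s['ee_pos']-O;f=s['force'];return round(s['time'],2),np.round([d@XA*1000,d@YA*1000,s['ee_pos'][2]*1000],1),np.round([f@XA,f@YA,f[2]],1)
E
python3 - <<'E'
from h import *
robot.move_linear([.4825,.2913,.23],velocity=.2)
robot.move_linear(rp(0,.111,.23),velocity=.2,frame=RR)
robot.move_linear(rp(0,.111,.165),velocity=.1);robot.pause(.3)
print(loc())
c,im=snap('wrist','w_pre')
s=robot.get_state();T=s['tool_rot'];p=s['ee_pos']
L=np.array([[x,y,.093] for x in(.006,-.006) for y in(.035,-.035)])
print('foot',proj(c,p+L@T.T).round(1).tolist())
print('win',proj(c,[rp(x,y,.043) for y in(.127,.095) for x in(-.038,.038)]).round(1).tolist())
cv2.imwrite('pics/pz.png',cv2.resize(im[130:230,190:320],None,fx=6,fy=6,interpolation=cv2.INTER_CUBIC))
E
```

```text
(12.49, array([  0.2, 111. , 165.3]), array([ 0.7,  0.1, -2.1]))
foot [[297.3, 196.2], [216.9, 196.2], [296.8, 209.5], [217.3, 209.4]]
win [[217.2, 178.8], [296.6, 178.8], [218.3, 210.8], [295.6, 210.8]]
```

View pics/pz.png

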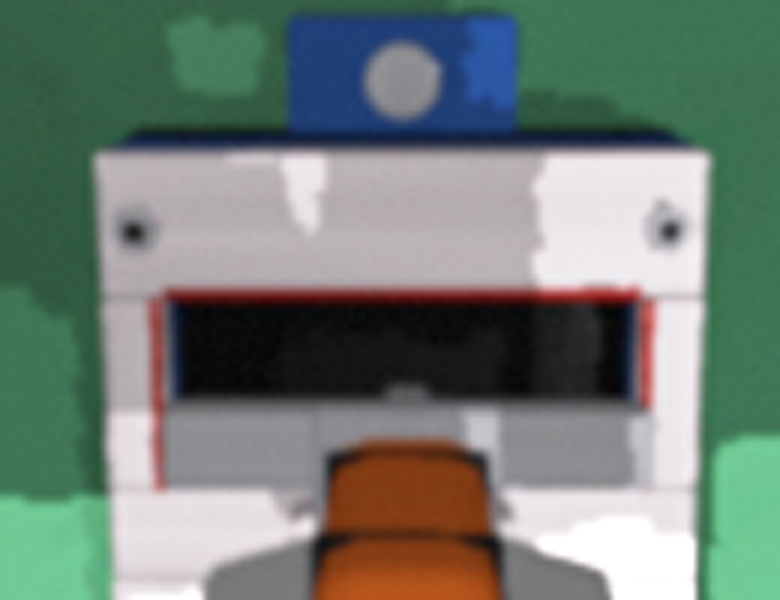

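```bash
python3 - <<'E'
from h import *
robot.move_linear(rp(0,.110,.140),velocity=.06);print(loc())
r=robot.move_linear(rp(0,.110,.115),velocity=.03,threshold=6);print(r,loc())
E
```

```text
(13.11, array([-1.000e-01,  1.100e+02,  1.398e+02]), array([ 0.8, -0.1, -2.6]))
True (13.78, array([ -0.2, 110. , 118.5]), array([1.3, 0.5, 3. ]))
```

```bash
python3 - <<'E'
from h import *
robot.pause(.2);print(loc())
for z in(.1182,.1172,.1162):
    robot.move_linear(rp(0,.110,z),velocity=.02);robot.pause(.2);print(z,loc())
robot.move_linear(rp(0,.110,.1177),velocity=.02);robot.pause(.2);print(loc())
r=robot.move_linear(rp(0,.065,.1177),velocity=.05,threshold=15);robot.pause(.2);print(r,loc())
E
```

```text
(13.98, array([ -0.3, 110. , 118.5]), array([1.6, 1.4, 0.2]))
0.1182 (14.43, array([-1.000e-01,  1.100e+02,  1.185e+02]), array([-3.5, -0.2, 11.8]))
0.1172 (14.88, array([ -0. , 110.1, 118.2]), array([-10.8,  -1. ,  27.6]))
0.1162 (15.33, array([ -0. , 110.2, 117.6]), array([-13.4,  -0.8,  36.6]))
(15.78, array([-1.000e-01,  1.100e+02,  1.177e+02]), array([-3.3,  0.2,  8.9]))
False (17.03, array([  0. ,  64.7, 117.7]), array([-0.2, -1.4,  5.9]))
```

```bash
python3 - <<'E'
from h import *
robot.move_linear(rp(0,.0645,.1172),velocity=.02);robot.pause(.15);print(loc())
robot.move_linear(rp(0,.060,.1172),velocity=.03);print(loc())
for y in np.arange(.055,-.056,-.005):
    r=robot.move_linear(rp(0,y,.1172),velocity=.03,threshold=10)
    l=loc();print(r,l)
    if r or l[2][2]<4: break
E
```

```text
(17.43, array([  0. ,  64.5, 117.7]), array([-4.1,  1. , 15.6]))
(17.73, array([  0.4,  60.3, 117.6]), array([-0.2,  2.5, 11. ]))
False (18.05, array([  0.3,  55.4, 117.5]), array([-0.5,  2.3,  8.4]))
False (18.37, array([  0.3,  50.3, 117.5]), array([0.6, 2.3, 7.9]))
False (18.68, array([  0.3,  45.4, 117.5]), array([-0.1,  2.5,  9.1]))
False (19.0, array([  0.2,  40.3, 117.4]), array([-0.5,  1.9,  7.8]))
False (19.32, array([  0. ,  34.9, 117.2]), array([0.3, 1.1, 5.7]))
False (19.63, array([ -0.5,  29.6, 116.8]), array([ 0.3, -0.5, -1.7]))
```

```bash
python3 - <<'E'
from h import *
robot.pause(.2);print(loc())
r=robot.move_linear(rp(0,.030,.1135),velocity=.02,threshold=10);print(r,loc())
E
```

```text
(19.83, array([ -0.2,  30. , 117. ]), array([-0.5,  0.4, -2.2]))
False (20.17, array([-1.000e-01,  3.000e+01,  1.133e+02]), array([ 0.2,  0. , -2. ]))
```

The key has gone 4 mm below the ledge without meeting any load, so it's in the notch. I'll carry on down to the bottom.

```bash
python3 - <<'E'
from h import *
r=robot.move_linear(rp(0,.030,.101),velocity=.025,threshold=6);robot.pause(.2);print(r,loc())
c,im=snap('scene','s_not')
cv2.imwrite('pics/nz.png',cv2.resize(im[150:250,260:400],None,fx=5,fy=5,interpolation=cv2.INTER_CUBIC))
E
```

```text
True (20.8, array([  0. ,  30. , 103.2]), array([0.4, 0. , 2.7]))
```

View pics/nz.png

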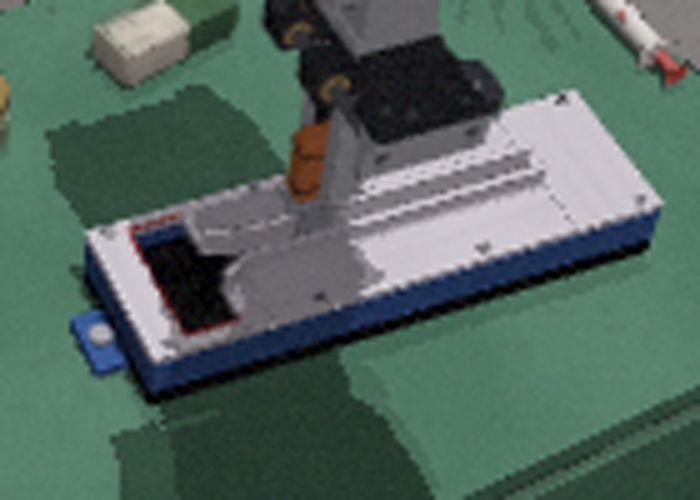

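The stop came 14 mm below ledge height, which matches the bottom of the notch. Now I'll release and back off straight up.

```bash
python3 - <<'E'
from h import *
robot.gripper_to(.05);robot.pause(.2);print(loc())
robot.move_linear(rp(0,.030,.25),velocity=.1);robot.pause(.3);print(loc())
c,im=snap('wrist','w_end');c2,im2=snap('scene','s_end')
L=[rp(a,.03+b,.128) for a in(-.008,.008) for b in(-.02,.02)]
print(proj(c,L).round(1).tolist())
hsv=cv2.cvtColor(im,cv2.COLOR_BGR2HSV);m=cv2.inRange(hsv,(3,150,90),(22,255,255));m[:,:220]=0;m[:,295:]=0
b=max(cv2.findContours(m,cv2.RETR_EXTERNAL,cv2.CHAIN_APPROX_NONE)[0],key=cv2.contourArea).reshape(-1,2);print(b.min(0),b.max(0))
cv2.imwrite('pics/ez.png',np.hstack([cv2.resize(im[100:300,180:330],(400,533)),cv2.resize(im2[150:250,275:350],(400,533),interpolation=cv2.INTER_CUBIC)]))
E
```

```text
(21.76, array([ -0.4,  30. , 103.2]), array([0. , 0.5, 0.4]))
(23.68, array([ -0. ,  30. , 249.9]), array([ 0.1,  0.8, -0. ]))
[[249.4, 214.8], [249.1, 174.7], [265.7, 214.8], [265.9, 174.7]]
[250 168] [265 208]
```

View pics/ez.png

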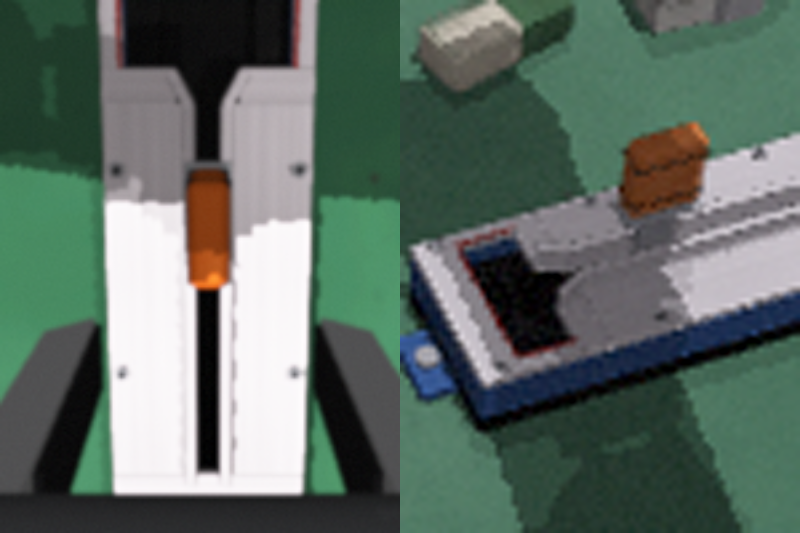

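The key stands free in the slot. The handle sits about 6 px towards +y of the prediction, so I'll work out whether it has shifted or is tilted.

```bash
python3 - <<'E'
from h import *
c=cam('scene')
im=cv2.imread('pics/s_end.png')
x0,y0,S=300,165,12
z=cv2.resize(im[y0:y0+40,x0:x0+60],None,fx=S,fy=S,interpolation=cv2.INTER_CUBIC)
for d,col in((.030,(255,0,0)),(.036,(0,255,255))):
    # handle box corner lines
    P=[[rp(a,d+b,h) for h in(.082,.128)] for a,b in((-.008,.02),(-.008,-.02),(.008,.02),(.008,-.02))]
    for seg in P:
        q=((proj(c,seg)-[x0,y0]+.5)*S).astype(int); cv2.line(z,tuple(map(int,q[0])),tuple(map(int,q[1])),col,1)
    for h in(.082,.128):
        q=((proj(c,[rp(a,d+b,h) for a,b in((-.008,.02),(-.008,-.02),(.008,-.02),(.008,.02))])-[x0,y0]+.5)*S).astype(np.int32); cv2.polylines(z,[q.reshape(-1,1,2)],True,col,1)
cv2.imwrite('pics/chk.png',z)
w=cv2.imread('pics/w_end.png');cv2.imwrite('pics/chkw.png',cv2.resize(w[155:225,225:290],None,fx=8,fy=8,interpolation=cv2.INTER_CUBIC))
E
```

```text
(no output)
```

View pics/chk.png

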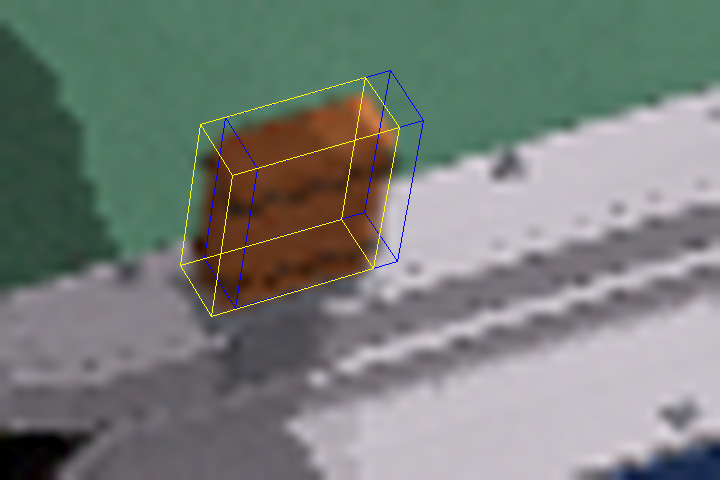

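View pics/chkw.png

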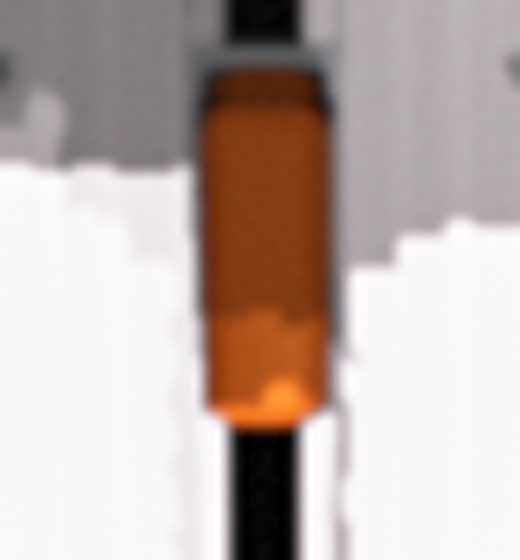

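```bash
python3 - <<'E'
from h import *
c=cam('wrist')
for n,v,z,off in(('collar +y end',161,.082,.022),('handle low +y end',163.7,.084,.02),('handle top +y',167.9,.126,.02),('handle top -y',208.5,.126,-.02)):
    d=ray(c,[(257.5,v)],z)[0]-O;print(n,'x',round(d@XA*1000,1),'key y',round((d@YA-off)*1000,1))
s=robot.get_state();print(s['time'],s['force'])
E
```

```text
collar +y end x -0.1 key y 35.2
handle low +y end x -0.1 key y 34.5
handle top +y x 0.0 key y 36.2
handle top -y x 0.0 key y 35.9
23.775 [-0.34505989 -0.83329479  0.00443278]
```

```bash
python3 - <<'E'
from h import *
robot.sign_off();print(robot.get_state()['time'])
E
```

```text
the job is handed in; nothing more can be done
the job is handed in; nothing more can be done
```

The drop key is standing free and fully down in the hidden notch. I handed the job in at about 24 s; no verdict was reported.

I lifted the key from its block, lowered it through the window onto the ledges and dragged it along the slot under light downward pressure. The load on the tool vanished with the gripper at about y = +30 mm. From there the key went down 14 mm to a firm stop, and I let go and backed the gripper off to 0.25 m.

**Final checks:**
- **Position:** the wrist picture puts the key on the slot's middle line (x about 0) at y about +35 mm, within the allowed range.
- **Upright:** the position agrees to about 1.5 mm from collar to handle top, so the tilt is roughly 0.02 rad.
- **Depth:** the handle height in the scene picture fits a fully seated key, to about 1 mm.
- **Force:** the force on the tool read about zero after I let go.

**Disagreement:** the key stands about 5 mm further towards +y than the gripper was. It probably turned slightly between the fingers during the drag and straightened when released. It also slid up less than 1 mm in the grip when I test-pressed on the ledge at about 37 N.

I planned the path to stay clear of the pot, mould insert and compound bar, but did not measure their positions again at the end.

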